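Stack the tiers of a stepped display base in the overspray guard and shut its gate

ROBOT

A 6-joint arm with a two-finger parallel gripper is mounted at the origin on a cart in front of the work surface, level with it; the furniture and walls round the work are solid. World frame = base frame: x ahead of the robot, y to its left, z up, the work surface at z = 0. Lengths are in mm, angles in degrees, forces in N, time in s.
With the tool pointing down it reaches from about 350 to 1000 mm from the base axis. Payload 7.1 kg.
Tool frame: the origin (TCP) lies between the finger pads; the fingertips stand robot.tip_reach ahead of it and the grasp point (between the pads) lies 8 mm behind it (robot.tip_reach is the distance from the TCP to the fingertips, in mm); z points along the fingers, y is the line along which they close (so a half turn about z gives the same grasp; the last joint's range is limited). The gripper opens to 85 mm and grips with 20 to 120 N. Pads are 22 mm wide; open, the fingers measure 114 mm over their backs; the gripper's body (76 mm by 85 mm) begins 54 mm behind the grasp point. The pads swing forward as they close: fully open they stand 13 mm farther back than shut.
Start: joints at [69.5, 24.242, 93.386, -0, 62.372, -1.089], TCP at [207.69, 589.466, 242.319] pointing down, gripper open.
Joint ranges: [-172.04, 172.04], [-51.8, 120.97], [4.93, 147.93], [-75.15, 255.16], [6.16, 154.13], [-145.62, 145.62]. Speed limits (degrees/s): [136.94, 136.94, 172.46, 180, 180, 180].

INTERFACE

Orientations are given as a 3x3 rotation matrix whose columns are the frame's x, y, z axes.
In Python, from bench import robot, eyes gives the robot as it stands.
- The arm moves only by the shell command python3 -m creep 'ROWS' [FORCE]. ROWS is a JSON object of lists of equal length, an entry for each row: "xyz": the shift along the tool's x, y, z in mm, a list of three; "yaw": the turn about the tool's z in rad; "grip": the finger opening in mm, from 0 to 85.4. In form: {"xyz": [[dx, dy, dz], ...], "yaw": [yaw, ...], "grip": [grip, ...]}. A call has 1 to 12 rows; each row shifts and turns the commanded pose from where the row before left it, along the tool's axes as they then stand; what a row does not reach is not made up. A row lasts 1/8 s, in which the tool goes at most 62.5 mm and 10.7 degrees, less where a joint would pass 70% of its speed; a pose out of reach is approached as far as the arm can. A call with a gripper value outside its range is refused whole. The fingers move at their own pace and stop on an object; FORCE is the grip in N (left out, the last holds). Time passes only in rows, so rows that do not move let the fingers close. It gives the time, the measured TCP pose, the force, the opening and the grip force at its end, in the units of the state.
- robot.observe(): the state, without advancing time (a new reading comes with each control period).
- eyes.get_image(name): name is "scene" or "side" or "wrist"; returns a dict with "pixels" (384x512x3 uint8, blue, green, red), "depth" (384x512 float32, mm along the optical axis (not along the pixel's ray), 0 where there is no reading), "mtx" (3x3 intrinsics, pixels), "eye" and "orientation" of the camera in the world; the wrist camera has in their place "T_tool_cam" (4x4, takes a point from camera to tool coordinates, whose origin is the TCP and whose axes are the flange's). Camera axes: x right, y down, z forward; pixel columns grow to the right and rows downward; lengths in mm; the calibration is good to about 2 mm. A picture is of the moment at which its call begins: read the wrist's pose just before it.
- robot.close_job(): hands the job in; it is judged then, once.
The state is a dict: "time": time; "qpos": joint angles; "qd": joint speeds; "effort": joint torques, N m; "tcp_pos": TCP position; "orientation": TCP orientation; "force": force on the tool from outside, world axes, zero at the start; "wrist_torque": the same for the moment, N m; "grip_width": finger opening in mm; "finger_force": force on a finger pad.
Only numpy, scipy, OpenCV 4.12 (cv2) and the standard library are available. Lean on these libraries where they do the work, as an engineer would, in place of code of your own. Each camera call takes 0.05 s, during which the arm holds its last target. There are 200 camera calls.

TASK

Build the stepped wooden display base on the round metal plate in the open-topped overspray guard: take the oval tier from its sloping drying stand and lay it flat and centred on the plate, then lay the round tier flat and centred on the oval one. Set both down gently rather than dropping them. Then push the guard's gate fully shut past its roller catch, leaving the stack centred and everything else on the table where it is.

Things in the scene. Friction and masses are not known exactly. Their poses are not given: they have to be found in the camera images.
- oval_tier: oval (racetrack-shaped) slab of plain dark wood, 116x64x18 mm with half-round ends of radius 32 mm, loose, 0.07 kg or so. Origin: centre of its underside; x along its length, y across its 64 mm width, z up out of its top face. At the start it lies on a stand tilted 30 degrees, its own x pointing up the slope, its lower end against the stand's lip
- round_tier: round disc of plain dark wood, 64 mm across, 18 mm thick, loose, 0.045 kg or so. Origin: centre of its underside; z up out of its top face. At the start it lies on the other stand tilted 30 degrees, its own x pointing up the slope and y level, its edge against the stand's lip
- stand_a: fixed plywood drying stand holding the oval tier (may be the left or the right stand). Foot 150x60x8 mm; origin: centre of its underside. A board 44 mm wide (tiers overhang it 10 mm each side), 8 mm thick, slopes up at 30 degrees along the stand's +x; its top starts 34 mm high at x = -62 mm, at a lip 10 mm proud, and ends 132 mm up the slope
- stand_b: a second fixed stand, the same shape as stand_a, holding the round tier
- plate_top (a point): centre of the top of the fixed round aluminium plate, 130 mm across, 20 mm above the table. Axes are the guard's: x to its back wall, y to its left wall, z up. The guard round it is a fixed, open-topped plywood enclosure centred on the plate, 176 mm deep (x), 200 mm wide (y) outside, walls 6 mm thick, tops 60 mm above the table
- gate_leaf (a joint): angle of the gate on the guard's -x side: 0 shut, growing as its free end swings out, to 1.5 rad. It stays where left. 8 mm thick, 192 mm from hinge to free end, from 8 to 60 mm above the table (thumb tab near the free end to 74 mm). The sprung roller catch at its free edge resists with a few newtons from about 0.08 rad and snaps over at about 0.04
- gate_hinge (a point): on the gate's vertical hinge axis, at the guard's front left corner (92 mm in front of and 97 mm left of the plate's centre), 34 mm above the table. Axes turn with the gate: -y runs from the hinge along the gate to its free end, -x is the outward normal of its outer face, z up
- gate_push (a point): point on the gate's outer face, 150 mm from the hinge towards the free end, 34 mm above the table; axes turn with the gate: -x is the outward normal of that face
- tin: bystander, loose, to be left alone: low round filler tin, 54 mm across, 26 mm high; origin at the centre of its underside
- tape_roll: bystander, loose, to be left alone: roll of masking tape lying flat, 58 mm across, 19 mm high; origin at the centre of its underside
- nozzle_bottle: bystander, loose, to be left alone: small bottle with a pointed nozzle, 36 mm across, 102 mm high; origin at the centre of its underside
- sanding_bar: bystander, loose, to be left alone: dark sanding stick lying flat, 150x20x5 mm; origin at the centre of its underside
Mind the look-alikes: they are no part of the job. What is shaped like the oval_tier but pink is not meant.

How it is judged:
By the outcome, as a careful person would: the job done as asked, in the order asked, and still so for the second after the job is handed in, with the robot touching nothing.
It also fails if it takes over 58 s, if anything falls off the work surface, if the arm or the gripper's body presses on something with over 40 N, if the wrist force passes 120 N, or if a joint passes its speed limit or range.

## Working session

There is one attempt and no reset: what is moved stays moved. The work goes in short steps, Python scripts to look and compute and a shell command to move; the robot and the scene stay as the last step left them, time stands still between calls to the robot, and variables do not carry over. Pictures are saved under pics/ and viewed, at most 10 in all, crops included, and the job is handed in when it is done.

```bash
mkdir -p pics; ls
python3 - <<'E'
from bench import robot, eyes
import cv2,numpy as np
s=robot.observe(); print(s, robot.tip_reach)
for n in("scene","side"):
    i=eyes.get_image(n); cv2.imwrite(f"pics/{n}0.png",i["pixels"]); np.savez(f"{n}0.npz",**i); print(n,i["mtx"],i["eye"],i["orientation"])
i=eyes.get_image("wrist");cv2.imwrite("pics/wrist0.png",i["pixels"]);print(i["T_tool_cam"]);np.savez("wrist0.npz",**i)
a=cv2.imread("pics/scene0.png");cv2.imwrite("pics/scene0b.png",cv2.resize(a,(800,600),interpolation=cv2.INTER_CUBIC))
a=cv2.imread("pics/side0.png");cv2.imwrite("pics/side0b.png",cv2.resize(a,(800,600),interpolation=cv2.INTER_CUBIC))
E
```

```text
pics
{'time': 0.0, 'qpos': array([ 6.94982340e+01,  2.42851153e+01,  9.34324512e+01,  7.52187045e-04,
        6.23745835e+01, -1.08993794e+00]), 'qd': array([ 0.13903504,  0.01504612,  0.00556468,  0.068607  ,  0.02093636,
       -0.08019473]), 'effort': array([-1.45100708e-03, -5.57393932e+01, -2.81738394e+01, -5.20773381e-05,
        7.52895809e-03, -2.98221642e-05]), 'tcp_pos': array([207.51564826, 588.96036161, 241.53125775]), 'orientation': array([[-9.43152028e-01,  3.32361131e-01, -5.74186788e-04],
       [ 3.32361625e-01,  9.43150833e-01, -1.50237758e-03],
       [ 4.22128362e-05, -1.60780811e-03, -9.99998707e-01]]), 'force': array([-0.86010714,  0.009581  ,  0.70591977]), 'wrist_torque': array([-0.03345671,  0.0135517 ,  0.00380091]), 'finger_force': 0.0, 'grip_width': 85.14949470278567} 11.0
scene [[483.89751043   0.         246.35377387]
 [  0.         483.89751043 194.38627163]
 [  0.           0.           1.        ]] [-276.63545928 -643.44008981  851.25057064] [[ 0.67775298 -0.43456246  0.59313267]
 [-0.7351632  -0.41544954  0.53566477]
 [ 0.0136369  -0.79909771 -0.60104649]]
side [[445.08777971   0.         264.09137743]
 [  0.         445.08777971 192.04469698]
 [  0.           0.           1.        ]] [ 457.20766177 1465.84148282  624.24973181] [[-0.99885094  0.00180752  0.04789094]
 [-0.04407976  0.3575413  -0.93285647]
 [-0.01880914 -0.93389558 -0.35705079]]
[[ 1.05499869e-04 -9.60417508e-01 -2.78564534e-01  7.01694334e+01]
 [ 9.99999711e-01  3.10964815e-04 -6.93398445e-04 -2.06029305e-01]
 [ 7.52575775e-04 -2.78564380e-01  9.60417263e-01 -1.31751277e+02]
 [ 0.00000000e+00  0.00000000e+00  0.00000000e+00  1.00000000e+00]]
```

View pics/scene0b.png

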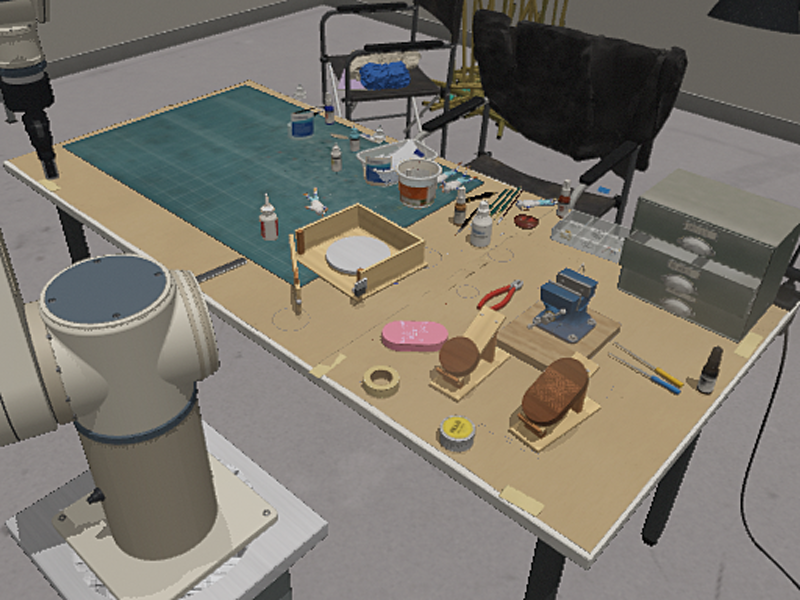

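View pics/side0b.png

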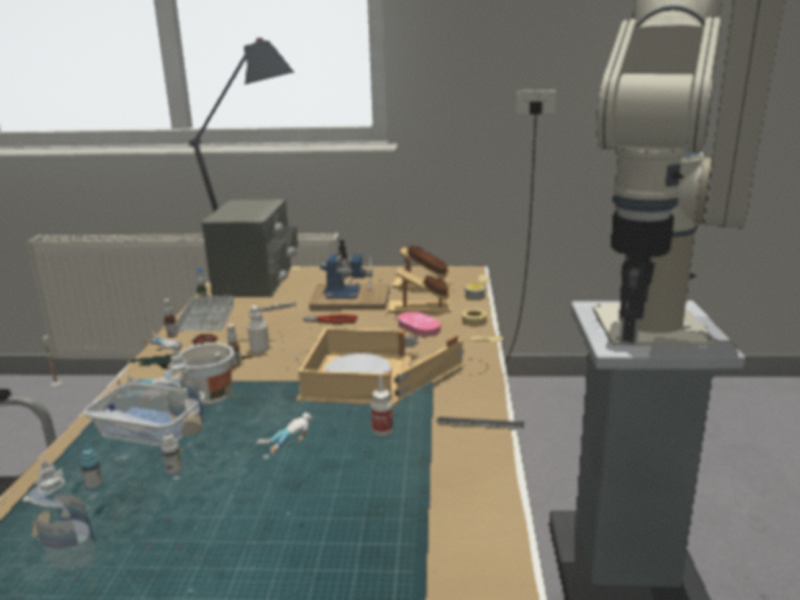

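The scene view (800x600) shows:
- **Oval-shaped candidates:** the dark wood slab at (555,390) on the right-hand stand, and a pink slab at (415,335), which is the decoy. The dark wood one fits.
- **Round tier:** on the left-hand stand at (460,355).
- **Guard and plate:** at (360,255). The gate is ajar, edge-on at (297,270), with its hinge at the front-left corner.
- **Bystanders:** bottle (268,218), tape (380,380), tin (457,432) and sanding bar (220,270).

Next I'll confirm this with a crop and measure.

```bash
cat > h.py <<'E'
import numpy as np,cv2
def cam(i,pose=None):
    if "eye" in i: return np.asarray(i["orientation"]),np.asarray(i["eye"]).ravel()
    T=np.asarray(i["T_tool_cam"]);p,R=pose
    return R@T[:3,:3],p+R@T[:3,3]
def ray(i,uv,pose=None):
    R,e=cam(i,pose);uv=np.atleast_2d(uv).astype(float);K=i["mtx"]
    d=np.c_[(uv[:,0]-K[0,2])/K[0,0],(uv[:,1]-K[1,2])/K[1,1],np.ones(len(uv))]
    return e,d@R.T
def onplane(i,uv,z,pose=None):
    e,d=ray(i,uv,pose);return e+d*((z-e[2])/d[:,2])[:,None]
def cloud(i,m,pose=None):
    v,u=np.nonzero(m&(i["depth"]>0));e,d=ray(i,np.c_[u,v],pose);return e+d*i["depth"][v,u][:,None]
def tri(i,uv,j,uw,pi=None,pj=None):
    a,d=ray(i,uv,pi);b,f=ray(j,uw,pj);d=d[0]/np.linalg.norm(d[0]);f=f[0]/np.linalg.norm(f[0])
    t=np.linalg.lstsq(np.c_[d,-f],b-a,rcond=None)[0];p=a+d*t[0];q=b+f*t[1];return (p+q)/2,np.linalg.norm(p-q)
def blobs(m,n=60):
    k,l,s,c=cv2.connectedComponentsWithStats(m.astype(np.uint8));return [(l==q,s[q],c[q]) for q in range(1,k) if s[q][4]>=n]
E
python3 - <<'E'
from h import *
S=dict(np.load("scene0.npz"));D=dict(np.load("side0.npz"))
a=S["pixels"][185:300,230:400];cv2.imwrite("pics/crop1.png",cv2.resize(a,None,fx=4.5,fy=4.5,interpolation=cv2.INTER_CUBIC))
for n,i in(("scene",S),("side",D)):
    h=cv2.cvtColor(i["pixels"],cv2.COLOR_BGR2HSV);b,g,r=[i["pixels"][...,k].astype(int) for k in range(3)]
    m=((h[...,0]<12)&(h[...,1]>110)&(r<150)&(r>30)).astype(np.uint8)
    m=cv2.morphologyEx(m,cv2.MORPH_CLOSE,np.ones((3,3)))
    for q,s,c in blobs(m,60):
        P=cloud(i,q);
        if len(P)==0: continue
        print(n,"dark",s,c.round(1),np.median(P,0).round(0),P.min(0).round(0),P.max(0).round(0))
    m=(h[...,1]<35)&(r>130)
    for q,s,c in blobs(m,150):
        P=cloud(i,q)
        if len(P) and P[:,2].mean()<60 and P[:,2].mean()>-5: print(n,"grey",s,c.round(1),np.median(P,0).round(0),onplane(i,c,20)[0].round(1))
E
```

```text
scene dark [255 116  19  12 131] [264.3 122.6] [864. 307.  45.] [852. 284.  28.] [885. 348.  60.]
scene dark [329 137  15   9 101] [335.9 141.2] [990.  93.   7.] [961.  64.   1.] [1023.  117.   13.]
scene dark [305 183  25  16  99] [319. 190.] [722. -28.  10.] [667. -53.  -2.] [761.  -4.  15.]
scene dark [281 220  16  15 109] [287.3 226.6] [ 474. -105.   63.] [ 457. -123.   50.] [495. -86.  74.]
scene dark [334 248  35  24 419] [348.9 260.6] [ 476. -286.   62.] [ 455. -311.   44.] [ 513. -244.   85.]
scene grey [302 128  13  30 172] [309.3 142.2] [853. 106.  59.] [902.9 141.8  20. ]
scene grey [353 136  47  33 566] [377.9 153.4] [1016.  -56.   12.] [1001.2  -61.3   20. ]
scene grey [209 151  41  23 675] [227.9 161.4] [630. 255.  21.] [630.3 256.1  20. ]
scene grey [ 205  193  307  166 1509] [355.2 290. ] [ 350. -402.   -1.] [ 449.  -326.4   20. ]
side dark [263 158  21  15  96] [273.3 164.7] [ 507. -267.   80.] [ 467. -298.   55.] [ 548. -240.  105.]
side dark [203 201  25   6 114] [215.7 203.6] [711. -33.   9.] [669. -50.  -3.] [758.  -1.  14.]
side dark [134 238  13  13 104] [140. 244.] [868. 361.  44.] [854. 336.  30.] [884. 377.  59.]
side dark [239 264  11  11  78] [244.2 269.6] [564. 468.  27.] [551. 460.  15.] [578. 475.  47.]
side grey [209 226  41  13 390] [229.8 232.3] [629. 235.  20.] [628.8 234.   20. ]
```

View pics/crop1.png

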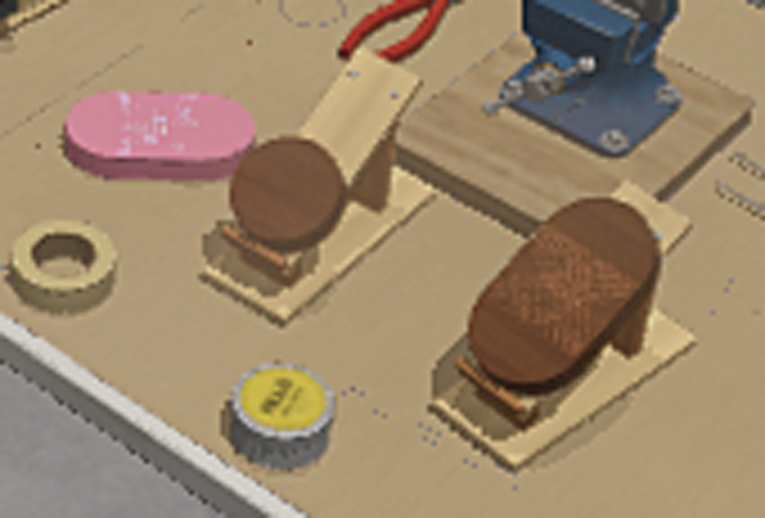

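The crop confirms it: the oval dark-wood tier is on the right stand (crop 565,290) and the round one on the left stand (290,190). The pink slab is lying on the table. I'll fly over the plate first for a close wrist view.

```bash
python3 -m creep '{"xyz":[[-30,-12,0],[-54,-21,0],[-54,-21,0],[-54,-21,0],[-54,-21,0],[-54,-21,0],[-54,-21,0],[-54,-21,0],[-54,-21,0],[-20,-7,0],[0,0,0],[0,0,0]],"yaw":[0,0,0,0,0,0,0,0,0,0,0,0],"grip":[85,85,85,85,85,85,85,85,85,85,85,85]}' 20
python3 - <<'E'
from bench import robot,eyes
import numpy as np,cv2
s=robot.observe();i=eyes.get_image("wrist");np.savez("w1.npz",p=s["tcp_pos"],R=s["orientation"],**i);cv2.imwrite("pics/w1.png",i["pixels"])
print(s["time"],s["tcp_pos"],i["mtx"][0,0])
E
```

```text
time: 1.65
tcp_pos: [599.0, 253.7, 242.0]
orientation: [[-0.943, 0.332, -0.001], [0.332, 0.943, -0.0], [0.001, -0.0, -1.0]]
force: [-0.2, 0.8, 0.9]
grip_width: 85.3
finger_force: 0.0
1.65 [599.02814302 253.72432185 242.00126245] 316.6835162694117
```

View pics/w1.png

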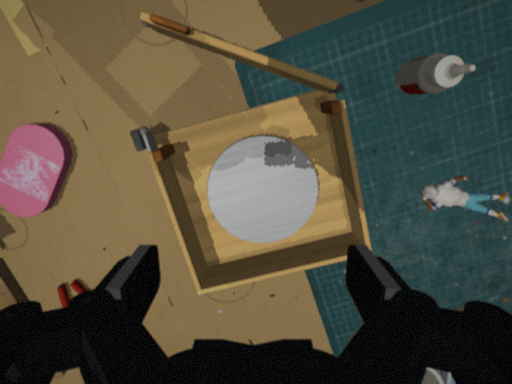

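The wrist view shows the plate at (264,189) inside the guard. The gate runs from its hinge at (338,88) to its free end at (143,15), and the bottle at (435,73) is well clear. I'll take a second view partway to the stands for the plate height, then one above the stands.

```bash
cat >> h.py <<'E'
def snap(name):
    from bench import robot,eyes
    s=robot.observe();i=eyes.get_image("wrist");np.savez(name+".npz",p=s["tcp_pos"],R=s["orientation"],**i);cv2.imwrite(f"pics/{name}.png",i["pixels"]);return load(name)
def load(name):
    i=dict(np.load(name+".npz"));return i,(i["p"],i["R"])
E
python3 -m creep '{"xyz":[[2,-30,0],[3,-50,0],[3,-50,0],[2,-40,0],[1,-10,0],[0,0,0],[0,0,0]],"yaw":[0,0,0,0,0,0,0],"grip":[85,85,85,85,85,85,85]}' >/dev/null
python3 -c "from h import *;snap('w2')"
python3 -m creep '{"xyz":[[5,-30,0],[7,-50,0],[7,-50,0],[7,-50,0],[7,-50,0],[7,-40,0],[3,-15,0],[0,0,0],[0,0,0]],"yaw":[0,0,0,0,0,0,0,0,0],"grip":[85,85,85,85,85,85,85,85,85]}'
python3 - <<'E'
from h import *
snap('w3')
c={}
for n in("w1","w2"):
    i,p=load(n);h=cv2.cvtColor(i["pixels"],cv2.COLOR_BGR2HSV)
    m=((h[...,1]<40)&(h[...,2]>120)).astype(np.uint8);m=cv2.morphologyEx(m,cv2.MORPH_OPEN,np.ones((3,3)))
    for q,s,cc in blobs(m,3000 if n=="w1" else 1500):
        k=max(cv2.findContours(q.astype(np.uint8),0,1)[0],key=cv2.contourArea);e=cv2.fitEllipse(cv2.convexHull(k))
        print(n,s,e,onplane(i,e[0],20,p)[0].round(1),np.median(cloud(i,q,p),0).round(1));c.setdefault(n,e[0])
i,p=load("w1");j,pj=load("w2")
if len(c)==2: print("tri",tri(i,c["w1"],j,c["w2"],p,pj))
print(onplane(i,[(201,293),(370,247),(338,88),(143,15)],60,p).round(1))
E
```

```text
time: 3.75
tcp_pos: [395.4, -166.9, 242.3]
orientation: [[-0.943, 0.331, 0.0], [0.331, 0.943, 0.0], [-0.0, 0.0, -1.0]]
force: [0.5, -0.5, 0.3]
grip_width: 85.2
finger_force: 0.0
w1 [ 207  136  111  107 8314] ((262.216796875, 188.9434356689453), (106.10578155517578, 110.96033477783203), 86.11804962158203) [628.3 254.9  20. ] [633.4 249.9  20.4]
w2 [   0    6  167   75 1618] ((75.29711151123047, 45.8222770690918), (11.302169799804688, 219.9745635986328), 67.74545288085938) [352.6 -42.5  20. ] [346.2 -46.2  -1.1]
w2 [ 360  159  111   90 6831] ((418.73419189453125, 204.76051330566406), (78.38389587402344, 117.34242248535156), 61.830604553222656) [639.6 257.   20. ] [640.3 257.3  20.3]
tri (array([505.99992837, 247.27035659, 582.08790805]), np.float64(101.04904328763092))
[[710.4 152.2  60. ]
 [718.  346.5  60. ]
 [547.9 356.5  60. ]
 [430.9 209.3  60. ]]
```

View pics/w3.png

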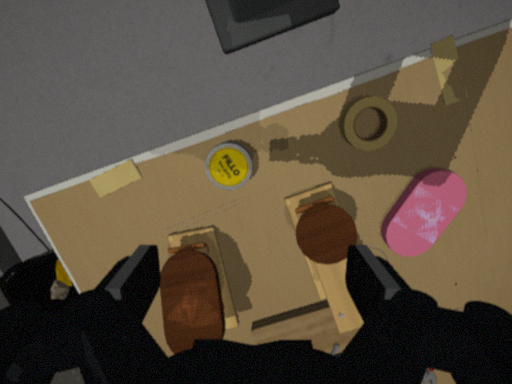

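The wrist view shows the oval tier at (192,300), partly behind a finger, and the round tier at (327,233). The tin is at (229,166) and the tape at (369,124). I'll move forward for a clear second view of both tiers.

```bash
python3 -m creep '{"xyz":[[-30,-10,0],[-40,-10,0],[-30,-10,0],[-10,0,0],[0,0,0],[0,0,0]],"yaw":[0,0,0,0,0,0],"grip":[85,85,85,85,85,85]}' | head -2
python3 - <<'E'
from h import *
snap('w4')
C={}
for n in("w3","w4"):
    i,p=load(n);h=cv2.cvtColor(i["pixels"],cv2.COLOR_BGR2HSV)
    m=((h[...,0]<14)&(h[...,1]>105)&(h[...,2]>35)&(h[...,2]<140)&(i["depth"]>0)).astype(np.uint8)
    m=cv2.morphologyEx(m,cv2.MORPH_OPEN,np.ones((3,3)));m=cv2.morphologyEx(m,cv2.MORPH_CLOSE,np.ones((5,5)))
    for q,s,cc in blobs(m,1500):
        P=cloud(i,q,p);P=P[(P[:,2]>30)&(P[:,2]<140)]
        if len(P)<1000: continue
        # top-face plane: refine by RANSAC-like iterative trimming
        k=np.ones(len(P),bool)
        for _ in range(15):
            o=P[k].mean(0);nrm=np.linalg.svd(P[k]-o,full_matrices=0)[2][2];nrm*=np.sign(nrm[2]);d=abs((P-o)@nrm);k=d<max(1.5,2*np.median(d))
        k=d<2
        up=np.array([-nrm[0],-nrm[1],0]);up/=np.linalg.norm(up);yv=np.cross([0,0,1],up);xs=np.cross(yv,nrm)
        A=np.c_[(P[k]-o)@xs,(P[k]-o)@yv];r=cv2.minAreaRect(A.astype(np.float32))
        lo,hi=np.percentile(A,.3,0),np.percentile(A,99.7,0);mid=(lo+hi)/2
        print(n,s,"tilt",np.degrees(np.arccos(nrm[2])).round(1),"az",np.degrees(np.arctan2(up[1],up[0])).round(1),"ext",(hi-lo).round(1),"topC",(o+xs*mid[0]+yv*mid[1]).round(1),"rect",np.round(r[1],1),round(r[2],1),(o+xs*r[0][0]+yv*r[0][1]).round(1))
E
python3 -c "
import cv2;cv2.imread('pics/w4.png')"
```

```text
time: 4.55
tcp_pos: [487.6, -231.5, 242.1]
w3 [ 297  204   60   59 2625] tilt 30.2 az 1.0 ext [59.  59.2] topC [ 479.8 -115.7   65.5] rect [59.2 61.7] 40.7 [ 479.7 -115.7   65.4]
w3 [ 161  249   63  104 4761] tilt 30.1 az -8.1 ext [100.3  61.3] topC [ 499.3 -275.9   76.2] rect [103.2  62.3] 0.3 [ 499.3 -275.9   76.2]
w4 [ 333  101   66   59 1512] tilt 30.3 az 0.8 ext [56.1 57.5] topC [ 479.8 -116.5   65.3] rect [54.2 59.4] 27.7 [ 478.8 -115.8   64.7]
w4 [ 182  155   70  112 6120] tilt 30.1 az -8.1 ext [109.7  61.6] topC [ 504.3 -276.7   79. ] rect [ 63.  112.7] 90.0 [ 504.  -276.8   78.8]
```

View pics/w4.png

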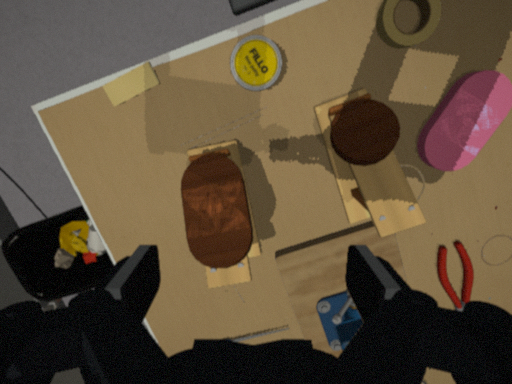

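Both tiers are now clear: oval at (217,212), round at (365,132). Tilt measures 30° on each. Top-centre heights are 79 and 65.4, against 78.6 and 65.6 expected. Next: the fingertip reach from the depth image, then the move deltas.

```bash
cat >> h.py <<'E'
def tiptool(i):
    T=i["T_tool_cam"];K=i["mtx"];D=i["depth"];v,u=np.nonzero((D>0)&(D<200));z=D[v,u]
    P=np.c_[(u-K[0,2])/K[0,0]*z,(v-K[1,2])/K[1,1]*z,z];return P@T[:3,:3].T+T[:3,3]
def go(tgt,az):
    from bench import robot
    s=robot.observe();R=s["orientation"];d=R.T@(np.array(tgt)-s["tcp_pos"])
    cur=np.degrees(np.arctan2(-R[0,1],R[1,1]));w=(az-cur+90)%180-90;y=-np.radians(w)
    c,sn=np.cos(y),np.sin(y)
    print("tool delta",d.round(1),"yaw",round(y,3),"delta if yaw first",(c*d[0]+sn*d[1]).round(1),(-sn*d[0]+c*d[1]).round(1),d[2].round(1),"tcp",s["tcp_pos"].round(1),"t",s["time"])
E
python3 - <<'E'
from h import *
i,p=load("w4");P=tiptool(i)
for sg in(-1,1):
    Q=P[(P[:,1]*sg>25)&(P[:,1]*sg<62)&(abs(P[:,0])<25)];print(sg,len(Q),np.percentile(Q,[1,50,99],0).round(1).tolist(),np.sort(Q[:,2])[-20:].round(1)[:3])
go((508.4,-277.3,150),-8.1)
E
```

```text
-1 11431 [[-10.0, -61.8, -81.0], [10.3, -44.2, -55.7], [17.4, -25.5, -6.1]] [-2.9 -2.9 -2.9]
1 11814 [[-10.2, 25.5, -80.8], [10.2, 44.6, -55.7], [17.4, 61.8, -6.1]] [-3.  -2.9 -2.9]
tool delta [-34.8 -36.1  92.2] yaw -0.197 delta if yaw first -27.0 -42.2 92.2 tcp [ 487.6 -231.7  242.2] t 4.6
```

```bash
python3 -m creep '{"xyz":[[0,0,0],[0,0,0],[-9,-14,20],[-9,-14,30],[-9,-14,30],[0,0,12],[0,0,0],[0,0,0]],"yaw":[-0.1,-0.097,0,0,0,0,0,0],"grip":[85,85,85,85,85,85,85,85]}' 20
python3 - <<'E'
from h import *
go((508.4,-277.3,69),-8.1)
E
```

```text
time: 5.6
tcp_pos: [509.5, -277.7, 151.5]
orientation: [[-0.99, 0.141, 0.001], [0.141, 0.99, -0.001], [-0.001, -0.0, -1.0]]
force: [0.0, 0.7, 1.0]
grip_width: 85.1
finger_force: 0.0
tool delta [ 1.2  0.2 82.5] yaw -0.0 delta if yaw first 1.2 0.2 82.5 tcp [ 509.5 -277.7  151.5] t 5.6
```

```bash
python3 -m creep '{"xyz":[[1,0,25],[0,0,25],[0,0,20],[0,0,12],[0,0,0]],"yaw":[0,0,0,0,0],"grip":[85,85,85,85,85]}' 20 | grep -v orient
python3 -m creep '{"xyz":[[0,0,0],[0,0,0],[0,0,0],[0,0,0],[0,0,0],[0,0,0],[0,0,0]],"yaw":[0,0,0,0,0,0,0],"grip":[68,64,62,60,60,60,60]}' 20 | grep -v orient
```

```text
time: 6.22
tcp_pos: [508.0, -277.6, 67.8]
force: [0.8, 0.4, 0.0]
grip_width: 84.8
finger_force: 0.0
time: 7.1
tcp_pos: [508.8, -278.1, 69.3]
force: [-1.2, 0.3, 6.4]
grip_width: 63.7
finger_force: 22.2
```

```bash
python3 -m creep '{"xyz":[[0,0,-4],[0,0,-10],[0,0,-25],[0,0,-40],[0,0,-40],[0,0,-20],[0,0,0]],"yaw":[0,0,0,0,0,0,0],"grip":[60,60,60,60,60,60,60]}' 20 | grep -v orient
python3 - <<'E'
from h import *
i,p=snap("w5")
go((628.5,255,209),-2.2)
# guard top edges from w1 for yaw, plate outline
j,pj=load("w1");P=cloud(j,np.ones_like(j["depth"],bool),pj)
Q=P[(abs(P[:,2]-60)<3)&(P[:,0]>520)&(P[:,0]<740)&(P[:,1]>130)&(P[:,1]<380)]
r=cv2.minAreaRect(Q[:,:2].astype(np.float32));print("guard",len(Q),r)
for nm,s in(("back",(Q[:,0]>700)&(abs(Q[:,1]-255)<85)),("left",(Q[:,1]>340)&(abs(Q[:,0]-630)<60)),("right",(Q[:,1]<175)&(abs(Q[:,0]-630)<60))):
    if s.sum()>20: print(nm,s.sum(),cv2.fitLine(Q[s][:,:2].astype(np.float32),2,0,.01,.01).ravel())
Q=P[(abs(P[:,2]-20)<2)&(np.hypot(P[:,0]-628,P[:,1]-255)<70)];print("plate",cv2.minEnclosingCircle(Q[:,:2].astype(np.float32)),np.percentile(Q,[.5,50,99.5],0).round(1))
Q=P[(P[:,2]>50)&(P[:,2]<68)&(P[:,0]<545)&(P[:,1]>180)&(P[:,1]<365)];print("gate",len(Q),cv2.fitLine(Q[:,:2].astype(np.float32),2,0,.01,.01).ravel(),Q.min(0),Q.max(0))
E
```

```text
time: 7.98
tcp_pos: [509.1, -278.3, 209.4]
force: [-0.0, 0.6, -1.4]
grip_width: 63.6
finger_force: 22.5
tool delta [-43.7 544.5  -1.3] yaw -0.103 delta if yaw first -99.6 537.1 -1.3 tcp [ 508.3 -277.9  207.9] t 8.025
guard 3379 ((617.687744140625, 254.88446044921875), (200.47006225585938, 205.0437469482422), 86.01460266113281)
back 805 [7.6419599e-02 9.9707574e-01 7.1542957e+02 2.4556294e+02]
left 749 [ 9.9720418e-01 -7.4725039e-02  6.2658783e+02  3.5101593e+02]
right 657 [ 9.9708951e-01 -7.6239526e-02  6.2745142e+02  1.5769626e+02]
plate ((631.7742919921875, 253.8069305419922), 64.87511444091797) [[569.4 192.2  18.5]
 [628.5 255.1  20.4]
 [693.  315.9  21.9]]
gate 1841 [  0.60750806   0.7943135  492.39966    285.6832    ] [427.9517702  205.3402759   50.03019691] [544.99873352 359.82081789  67.77301634]
```

View pics/w5.png

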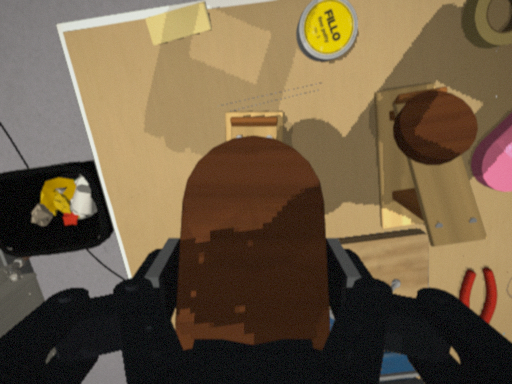

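The oval tier is held square and centred, still pitched 30°, and the round tier is undisturbed at (435,127). Refined from the walls and the plate outline: guard yaw -4.35°, plate centre about (631,254). Now carrying the oval over.

```bash
python3 -m creep '{"xyz":[[-4,25,0],[-7,45,0],[-9,58,0],[-9,58,0],[-9,58,0],[-9,58,0],[-9,58,0],[-9,58,0],[-9,58,0],[-6,45,0],[-2,19,0],[0,0,0]],"yaw":[-0.065,0,0,0,0,0,0,0,0,0,0,0],"grip":[60,60,60,60,60,60,60,60,60,60,60,60]}' 20 | grep -v orient
python3 -m creep '{"xyz":[[0,0,30],[0,0,40],[0,0,25],[0,0,0],[0,0,0]],"yaw":[0,0,0,0,0],"grip":[60,60,60,60,60]}' 20 | grep -v orient
python3 - <<'E'
from h import *
i,p=snap("w6")
go((631,254,57),-4.35)
P=tiptool(i)
h=cv2.cvtColor(i["pixels"],cv2.COLOR_BGR2HSV)
m=(h[...,0]<14)&(h[...,1]>105)&(h[...,2]>35)&(h[...,2]<140)
W=cloud(i,m,p);T=(W-p[0])@p[1];T=T[(abs(T[:,1])<31)&(T[:,2]<60)&(T[:,2]>-60)&(T[:,0]>0)&(T[:,0]<80)]
print(len(T),T[:,0].max(),np.percentile(T[:,1],[1,99]))
k=T[:,0]>15;T=T[k];o=T.mean(0)
for _ in range(5):
    o=T.mean(0);n=np.linalg.svd(T-o,full_matrices=0)[2][2];d=abs((T-o)@n);T=T[d<2]
n*=np.sign(-n[2]);print("normal tool",n.round(3),"top z at x=0",(o[2]-n[0]*(0-o[0])/n[2]).round(1),T[:,0].max())
E
```

```text
time: 9.52
tcp_pos: [632.3, 254.2, 205.8]
force: [0.6, -0.9, -1.1]
grip_width: 63.6
finger_force: 22.6
time: 10.15
tcp_pos: [633.6, 252.9, 113.3]
force: [-0.4, 0.5, 0.1]
grip_width: 63.8
finger_force: 22.6
tool delta [ 3.1  0.4 56.8] yaw -0.002 delta if yaw first 3.1 0.4 56.8 tcp [633.9 253.3 113.8] t 10.2
15630 54.19415579532017 [-30.19095167  29.93819934]
normal tool [ 0.501 -0.001 -0.865] top z at x=0 -12.5 54.19415579532017
```

```bash
python3 -m creep '{"xyz":[[2,0,20],[1,0,20],[0,0,12],[0,0,3],[0,0,0]],"yaw":[0,0,0,0,0],"grip":[60,60,60,60,60]}' 20 | grep -v orient
python3 -m creep '{"xyz":[[0,0,3],[0,0,3],[0,0,3],[0,0,0]],"yaw":[0,0,0,0],"grip":[60,60,60,60]}' 20 | grep -v orient
```

```text
time: 10.82
tcp_pos: [630.1, 254.2, 57.0]
force: [0.6, 0.6, -0.6]
grip_width: 63.7
finger_force: 22.7
time: 11.32
tcp_pos: [632.6, 254.7, 50.3]
force: [3.7, 0.0, 4.9]
grip_width: 63.9
finger_force: 23.3
```

```bash
python3 -m creep '{"xyz":[[0,0,4],[0,0,4],[0,0,4],[0,0,0]],"yaw":[0,0,0,0],"grip":[60,60,60,60]}' 20 | grep -v orient
python3 - <<'E'
from h import *
i,p=snap("w7")
h=cv2.cvtColor(i["pixels"],cv2.COLOR_BGR2HSV)
m=(h[...,0]<14)&(h[...,1]>105)&(h[...,2]>35)&(h[...,2]<140)
W=cloud(i,m,p);T=(W-p[0])@p[1];T=T[(abs(T[:,1])<31)&(T[:,2]<60)&(T[:,2]>-60)&(T[:,0]>15)&(T[:,0]<80)]
for _ in range(5):
    o=T.mean(0);n=np.linalg.svd(T-o,full_matrices=0)[2][2];d=abs((T-o)@n);T=T[d<2]
n*=np.sign(-n[2]);print("normal tool",n.round(3),"top z at x=0",(o[2]-n[0]*(0-o[0])/n[2]).round(1),T[:,0].max(),p[0])
E
```

```text
time: 11.82
tcp_pos: [631.7, 254.5, 37.6]
force: [2.4, -0.4, 4.9]
grip_width: 63.5
finger_force: 23.5
normal tool [ 0.221  0.001 -0.975] top z at x=0 -13.5 59.01532384856175 [631.69118193 254.54398562  37.60291555]
```

```bash
python3 -m creep '{"xyz":[[0,0,3],[0,0,3],[0,0,2],[0,0,1],[0,0,0]],"yaw":[0,0,0,0,0],"grip":[60,60,60,60,60]}' 20 | grep -v orient
cat > pl.py <<'E'
import sys
from h import *
i,p=snap(sys.argv[1]);lo=float(sys.argv[2]);hi=float(sys.argv[3])
h=cv2.cvtColor(i["pixels"],cv2.COLOR_BGR2HSV)
m=(h[...,0]<14)&(h[...,1]>105)&(h[...,2]>35)&(h[...,2]<140)
W=cloud(i,m,p);T=(W-p[0])@p[1];T=T[(abs(T[:,1])<31)&(T[:,2]<60)&(T[:,2]>-60)&(T[:,0]>lo)&(T[:,0]<hi)]
for _ in range(5):
    o=T.mean(0);n=np.linalg.svd(T-o,full_matrices=0)[2][2];d=abs((T-o)@n);T=T[d<2]
n*=np.sign(-n[2]);print("normal tool",n.round(3),"top world z at x=0",(p[0][2]-(o[2]-n[0]*(0-o[0])/n[2])).round(1),T[:,0].max().round(1),p[0].round(1))
E
python3 pl.py w8 15 80
```

```text
time: 12.5
tcp_pos: [629.8, 254.0, 27.0]
force: [1.4, -0.4, 2.9]
grip_width: 63.5
finger_force: 23.7
normal tool [ 0.053  0.001 -0.999] top world z at x=0 41.2 59.9 [629.8 254.   27. ]
```

```bash
python3 -m creep '{"xyz":[[0,0,1.2],[0,0,1],[0,0,0],[0,0,0]],"yaw":[0,0,0,0],"grip":[60,60,60,60]}' 20 | grep -v orient
python3 pl.py w9 15 80
```

```text
time: 13.05
tcp_pos: [630.1, 254.1, 25.2]
force: [1.9, -0.9, 4.5]
grip_width: 63.5
finger_force: 24.5
normal tool [ 0.022  0.001 -1.   ] top world z at x=0 39.4 60.0 [630.1 254.1  25.2]
```

```bash
python3 -m creep '{"xyz":[[0,0,1],[0,0,0.6],[0,0,0],[0,0,0]],"yaw":[0,0,0,0],"grip":[60,60,60,60]}' 20 | grep -v orient
python3 pl.py w10 15 80
```

```text
time: 13.6
tcp_pos: [630.1, 254.1, 25.1]
force: [-3.3, -3.5, 16.6]
grip_width: 63.2
finger_force: 31.2
normal tool [ 0.022  0.001 -1.   ] top world z at x=0 39.4 60.0 [630.1 254.1  25.1]
```

```bash
python3 -m creep '{"xyz":[[0,0,-1.5],[0,0,0],[0,0,0],[0,0,0],[0,0,0],[0,0,0],[0,0,-2]],"yaw":[0,0,0,0,0,0,0],"grip":[60,64,64.5,65.5,67,70,76]}' 20 | grep -v orient
python3 pl.py w11 15 80
```

```text
time: 14.52
tcp_pos: [629.5, 253.9, 26.5]
force: [0.6, -0.0, -0.1]
grip_width: 75.9
finger_force: 0.0
normal tool [ 0.003  0.001 -1.   ] top world z at x=0 38.3 59.5 [629.5 253.9  26.5]
```

```bash
python3 -m creep '{"xyz":[[0,0,0],[0,0,-10],[0,0,-30],[5,0,-60],[25,0,-60],[20,0,-45],[0,0,0],[0,0,0]],"yaw":[0,0,0,0,0,0,0,0],"grip":[85,85,85,85,85,85,85,85]}' 20 | grep -v orient
cat > top.py <<'E'
import sys
from h import *
n,zlo,zhi=sys.argv[1],float(sys.argv[2]),float(sys.argv[3])
i,p=snap(n);P=cloud(i,np.ones_like(i["depth"],bool),p)
Q=P[(abs(P[:,0]-631)<75)&(abs(P[:,1]-254)<75)&(P[:,2]>zlo)&(P[:,2]<zhi)]
r=cv2.minAreaRect(Q[:,:2].astype(np.float32));print("rect",r,"medz",np.median(Q[:,2]).round(1),"plate frame err",(np.array([[.9971,-.0759],[.0759,.9971]])@(np.array(r[0])-[631,254])).round(1), "circle",cv2.minEnclosingCircle(Q[:,:2].astype(np.float32)))
Q=P[(abs(P[:,2]-20)<2)&(np.hypot(P[:,0]-631,P[:,1]-254)<72)];print("plate",cv2.minEnclosingCircle(Q[:,:2].astype(np.float32)))
Q=P[(abs(P[:,2]-60)<3)&(P[:,0]>560)&(P[:,0]<740)&(P[:,1]>130)&(P[:,1]<380)]
for nm,s in(("back",(Q[:,0]>700)&(abs(Q[:,1]-255)<85)),("left",(Q[:,1]>340)&(abs(Q[:,0]-630)<60)),("right",(Q[:,1]<175)&(abs(Q[:,0]-630)<60))):
    if s.sum()>20: print(nm,s.sum(),cv2.fitLine(Q[s][:,:2].astype(np.float32),2,0,.01,.01).ravel())
E
python3 top.py w12 35 45
```

```text
time: 15.58
tcp_pos: [581.1, 257.8, 230.0]
force: [0.6, -0.1, -0.3]
grip_width: 85.3
finger_force: 0.0
rect ((628.2429809570312, 253.60340881347656), (63.881099700927734, 115.949462890625), 85.39021301269531) medz 38.5 plate frame err [-2.7 -0.6] circle ((628.2510986328125, 253.70375061035156), 57.97996520996094)
plate ((631.9597778320312, 254.21209716796875), 65.10652160644531)
back 1014 [7.7055246e-02 9.9702680e-01 7.1627277e+02 2.5469086e+02]
left 704 [ 9.9697888e-01 -7.7673398e-02  6.2445575e+02  3.5105814e+02]
right 699 [ 9.9701291e-01 -7.7234857e-02  6.2693420e+02  1.5781937e+02]
```

View pics/w12.png

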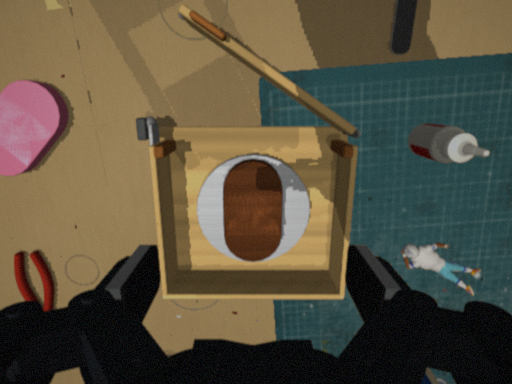

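The view shows the oval flat on the plate at (253,210). It is aligned and centred across, but about 3 mm towards the gate. I'll mend that by regripping its sides lightly and sliding it 3.4 mm.

```bash
python3 -c "
from h import *
go((628.2,253.6,28.5),-4.4)"
python3 -m creep '{"xyz":[[-7,0,20],[-20,0,55],[-20,0,55],[0,0,40],[0,0,20],[0,0,8],[0,0,0]],"yaw":[0,0,0,0,0,0,0],"grip":[85,85,85,85,85,85,85]}' 20 | grep -v orient
python3 -c "
from h import *
go((628.2,253.6,28.5),-4.4)"
```

```text
tool delta [-4.780e+01 -2.000e-01  2.004e+02] yaw -0.0 delta if yaw first -47.8 -0.2 200.4 tcp [580.8 257.6 229. ] t 15.625
time: 16.5
tcp_pos: [628.2, 254.4, 31.8]
force: [0.4, -0.9, -0.1]
grip_width: 85.0
finger_force: 0.0
tool delta [-0.  -0.8  3.3] yaw 0.0 delta if yaw first -0.0 -0.8 3.3 tcp [628.2 254.4  31.8] t 16.5
```

```bash
python3 -m creep '{"xyz":[[0,-0.5,2.5],[0,0,0],[0,0,0],[0,0,0],[0,0,0],[-1.2,0,0],[-1.2,0,0],[-1,0,0],[0,0,0]],"yaw":[0,0,0,0,0,0,0,0,0],"grip":[75,68,65,62,60,60,60,60,60]}' 20 | grep -v orient
python3 -m creep '{"xyz":[[0,0,0],[0,0,0],[0,0,0],[0,0,-5],[0,0,-40],[15,0,-60],[25,0,-60],[8,0,-35],[0,0,0],[0,0,0]],"yaw":[0,0,0,0,0,0,0,0,0,0],"grip":[65,68,75,80,85,85,85,85,85,85]}' 20 | grep -v orient
python3 top.py w13 35 45; python3 -c "
from h import *
s=np.array([479.8,-115.9,65.4]);n=np.array([-.5,-.008,.866]);m=s-9*n;print(m);go((m[0],m[1],225),0.9)"
```

```text
time: 17.62
tcp_pos: [631.1, 253.8, 30.2]
force: [-4.8, 0.3, 8.6]
grip_width: 63.7
finger_force: 22.5
time: 18.88
tcp_pos: [584.1, 256.9, 226.4]
force: [-0.9, -0.3, -0.2]
grip_width: 84.9
finger_force: 0.0
rect ((630.9683227539062, 253.29522705078125), (63.963253021240234, 115.46390533447266), 85.79525756835938) medz 38.4 plate frame err [ 0.  -0.7] circle ((631.0604248046875, 254.35047912597656), 57.756980895996094)
plate ((631.6429443359375, 254.078857421875), 64.91349029541016)
back 941 [7.6465949e-02 9.9707222e-01 7.1582684e+02 2.5497624e+02]
left 671 [ 9.9638152e-01 -8.4993027e-02  6.2147748e+02  3.5128574e+02]
right 709 [ 9.9724728e-01 -7.4147455e-02  6.2649512e+02  1.5789177e+02]
[ 484.3   -115.828   57.606]
tool delta [  70.7 -379.1    1.1] yaw -0.093 delta if yaw first 105.5 -371.0 1.1 tcp [583.9 256.7 225.6] t 18.925
```

```bash
python3 -m creep '{"xyz":[[5,-20,0],[14,-45,0],[16,-55,0],[16,-58,0],[16,-58,0],[16,-58,0],[14,-50,25],[7,-22,40],[1.5,-5,25],[0,0,10],[0,0,0],[0,0,0]],"yaw":[-0.093,0,0,0,0,0,0,0,0,0,0,0],"grip":[85,85,85,85,85,85,85,85,85,85,85,85]}' 20 | grep -v orient
python3 -c "
from h import *
go((484.3,-115.8,59),.9)"; python3 pl.py w14 15 80
```

```text
time: 20.42
tcp_pos: [483.8, -114.8, 127.5]
force: [0.1, 0.2, -0.8]
grip_width: 85.4
finger_force: 0.0
tool delta [-0.4 -1.  68.5] yaw 0.001 delta if yaw first -0.4 -1.0 68.5 tcp [ 483.8 -114.8  127.5] t 20.425pl.py:8: RuntimeWarning: Mean of empty slice.
  o=T.mean(0);n=np.linalg.svd(T-o,full_matrices=0)[2][2];d=abs((T-o)@n);T=T[d<2]
  ret = um.true_divide(
Traceback (most recent call last):
  File "pl.py", line 8, in <module>
    o=T.mean(0);n=np.linalg.svd(T-o,full_matrices=0)[2][2];d=abs((T-o)@n);T=T[d<2]
                  ~~~~~~~~~~~~~~~~~~~~~~~~~~~~~~~~~~~~~^^^
IndexError: index 2 is out of bounds for axis 0 with size 0
```

```bash
python3 -m creep '{"xyz":[[0,-1,20],[0,0,20],[0,0,15],[0,0,10],[0,0,3.5],[0,0,0]],"yaw":[0,0,0,0,0,0],"grip":[85,85,85,85,85,85]}' 20 | grep -v orient
python3 -m creep '{"xyz":[[0,0,0],[0,0,0],[0,0,0],[0,0,0],[0,0,0],[0,0,0],[0,0,0]],"yaw":[0,0,0,0,0,0,0],"grip":[70,66,63,60,60,60,60]}' 20 | grep -v orient
```

```text
time: 21.22
tcp_pos: [483.3, -116.1, 58.5]
force: [-1.7, 0.2, -0.2]
grip_width: 84.7
finger_force: 0.0
time: 22.1
tcp_pos: [483.4, -116.1, 59.0]
force: [-1.8, 0.2, 5.5]
grip_width: 63.0
finger_force: 20.5
```

```bash
python3 -m creep '{"xyz":[[0,0,-4],[0,0,-10],[0,0,-25],[0,0,-40],[0,0,-40],[0,0,-20],[0,0,0]],"yaw":[0,0,0,0,0,0,0],"grip":[60,60,60,60,60,60,60]}' 20 | grep -v orient
python3 pl.py w15 8 60; python3 -c "
from h import *
go((622,254.5,200),-4.35)"
```

```text
time: 22.98
tcp_pos: [484.1, -116.3, 199.3]
force: [-1.0, -0.0, -0.7]
grip_width: 63.2
finger_force: 22.3
normal tool [ 0.504 -0.001 -0.864] top world z at x=0 208.0 30.2 [ 484.1 -116.3  199.3]
tool delta [-144.7  368.3   -1.9] yaw 0.092 delta if yaw first -110.2 380.0 -1.9 tcp [ 483.3 -116.1  198. ] t 23.025
```

View pics/w15.png

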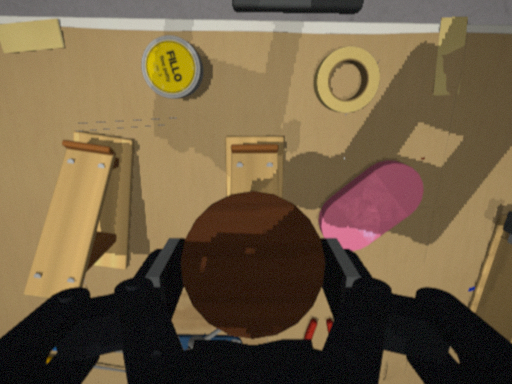

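The round tier is held square at (253,263), its centre about 1.5 mm ahead of the TCP, and the other objects haven't moved. Carrying it to just short of the plate centre.

```bash
python3 -m creep '{"xyz":[[-7,25,0],[-13,45,0],[-16,58,0],[-16,58,0],[-16,58,0],[-16,58,0],[-15,48,0],[-10,30,0],[0,0,20],[0,0,20],[0,0,0],[0,0,0]],"yaw":[0.092,0,0,0,0,0,0,0,0,0,0,0],"grip":[60,60,60,60,60,60,60,60,60,60,60,60]}' 20 | grep -v orient
python3 -c "
from h import *
go((621,254.6,66),-4.35)"
```

```text
time: 24.52
tcp_pos: [618.2, 254.4, 157.2]
force: [0.1, 0.3, -0.4]
grip_width: 63.0
finger_force: 22.3
tool delta [-2.8  0.5 91.2] yaw -0.001 delta if yaw first -2.8 0.5 91.2 tcp [618.2 254.4 157.2] t 24.525
```

```bash
python3 -m creep '{"xyz":[[-1,0,25],[-1.5,0.4,28],[0,0,22],[0,0,12],[0,0,3],[0,0,0],[0,0,0]],"yaw":[0,0,0,0,0,0,0],"grip":[60,60,60,60,60,60,60]}' 20 | grep -v orient
python3 -m creep '{"xyz":[[0,0,2],[-0.5,0,2],[-1,0,2],[0,0,0]],"yaw":[0,0,0,0],"grip":[60,60,60,60]}' 20 | grep -v orient; python3 pl.py w16 8 60
```

```text
time: 25.4
tcp_pos: [621.4, 255.8, 68.3]
force: [0.1, -0.4, -0.3]
grip_width: 62.9
finger_force: 22.3
time: 25.9
tcp_pos: [622.6, 255.5, 61.7]
force: [-1.3, 0.5, 3.1]
grip_width: 62.9
finger_force: 22.7
normal tool [ 0.724 -0.009 -0.689] top world z at x=0 77.0 48.7 [622.6 255.5  61.7]
```

```bash
sed -i 's/W=cloud(i,m,p);/W=cloud(i,m,p);W=W[W[:,2]>(float(sys.argv[4]) if len(sys.argv)>4 else 0)];/' pl.py
python3 -m creep '{"xyz":[[-1.6,-0.3,2],[-1.4,-0.3,2],[-1,0,2],[-0.8,0,2],[0,0,0]],"yaw":[0,0,0,0,0],"grip":[60,60,60,60,60]}' 20 | grep -v orient; python3 pl.py w17 8 60 44
```

```text
time: 26.58
tcp_pos: [628.6, 254.8, 54.0]
force: [2.4, 0.5, 5.8]
grip_width: 63.1
finger_force: 24.3
normal tool [ 0.254 -0.001 -0.967] top world z at x=0 64.0 33.3 [628.6 254.8  54. ]
```

```bash
python3 -m creep '{"xyz":[[-0.8,0,1.5],[-0.6,0,1.5],[-0.4,0,1.5],[0,0,1],[0,0,0]],"yaw":[0,0,0,0,0],"grip":[60,60,60,60,60]}' 20 | grep -v orient; python3 pl.py w18 8 60 44
```

```text
time: 27.25
tcp_pos: [630.9, 254.6, 48.9]
force: [3.0, 0.9, 6.1]
grip_width: 63.1
finger_force: 25.6
normal tool [ 0.119 -0.001 -0.993] top world z at x=0 59.8 33.3 [630.9 254.6  48.9]
```

```bash
python3 -m creep '{"xyz":[[0,0,1.2],[0,0,1.2],[0,0,0.8],[0,0,0]],"yaw":[0,0,0,0],"grip":[60,60,60,60]}' 20 | grep -v orient; python3 pl.py w19 8 60 44
```

```text
time: 27.8
tcp_pos: [631.1, 254.7, 45.8]
force: [4.5, 0.6, 5.8]
grip_width: 62.9
finger_force: 26.4
normal tool [ 0.048  0.001 -0.999] top world z at x=0 57.5 32.9 [631.1 254.7  45.8]
```

```bash
python3 -m creep '{"xyz":[[0,0,0.7],[0,0,0.5],[0,0,0]],"yaw":[0,0,0],"grip":[60,60,60]}' 20 | grep -v orient; python3 pl.py w20 8 60 44
```

```text
time: 28.22
tcp_pos: [631.3, 254.7, 44.7]
force: [3.3, 0.2, 6.1]
grip_width: 63.2
finger_force: 26.8
normal tool [ 0.023  0.001 -1.   ] top world z at x=0 56.7 32.5 [631.3 254.7  44.7]
```

```bash
python3 -m creep '{"xyz":[[0,0,0.6],[0,0,0],[0,0,0],[0,0,0],[0,0,0],[0,0,0]],"yaw":[0,0,0,0,0,0],"grip":[60,63.5,64.5,66,68,75]}' 20 | grep -v orient
python3 -m creep '{"xyz":[[0,0,-2],[0,0,-10],[5,0,-40],[20,0,-60],[20,0,-50],[5,0,-25],[0,0,0],[0,0,0]],"yaw":[0,0,0,0,0,0,0,0],"grip":[80,85,85,85,85,85,85,85]}' 20 | grep -v orient
python3 top.py w21 52 62;python3 - <<'E'
from h import *
i,p=load("w21");P=cloud(i,np.ones_like(i["depth"],bool),p)
Q=P[(abs(P[:,0]-631)<75)&(abs(P[:,1]-254)<75)&(P[:,2]>35)&(P[:,2]<42)]
r=cv2.minAreaRect(Q[:,:2].astype(np.float32));print("oval",r)
E
```

```text
time: 29.02
tcp_pos: [628.6, 254.3, 42.6]
force: [0.7, 0.7, -0.9]
grip_width: 75.0
finger_force: 0.0
time: 30.02
tcp_pos: [579.0, 257.9, 228.7]
force: [0.3, -0.0, 0.1]
grip_width: 84.9
finger_force: 0.0
rect ((630.3043823242188, 254.19871520996094), (62.28437042236328, 63.102115631103516), 84.52084350585938) medz 56.4 plate frame err [-0.7  0.1] circle ((630.7222900390625, 254.10040283203125), 32.03263854980469)
plate ((631.6748046875, 254.32394409179688), 64.9493408203125)
back 935 [7.6333538e-02 9.9708235e-01 7.1584985e+02 2.5420793e+02]
left 677 [ 9.9646956e-01 -8.3955169e-02  6.2386298e+02  3.5115485e+02]
right 695 [ 9.9722576e-01 -7.4436612e-02  6.2654346e+02  1.5790399e+02]
oval ((630.7910766601562, 253.2369384765625), (64.03509521484375, 115.05421447753906), 85.1761703491211)
```

View pics/w21.png

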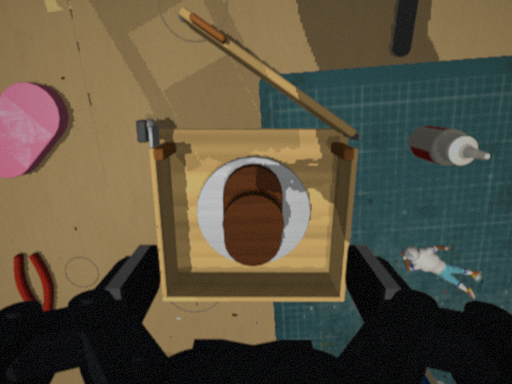

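Both tiers are flat and centred to within about 1 mm: oval at (630.8,253.2), round at (630.5,254.2), plate at (631.5,254.2). Now the gate. It measures about 33° open, so I'll come down outside it with the fingers closed.

```bash
python3 -m creep '{"xyz":[[20,-5,0],[45,-8,0],[50,-8,0],[40,-5,0],[17,-2,0],[0,0,0],[0,0,0],[0,0,0],[0,0,0]],"yaw":[0,0,0,0,0,0,0,0,0],"grip":[60,40,20,0,0,0,0,0,0]}' 20 | grep -v orient
python3 - <<'E'
from h import *
i,p=snap("w22");go((405.1,243.3,40),-4.35)
T=tiptool(i);T=T[(abs(T[:,1])<20)&(T[:,2]>-50)];print("fingers",np.percentile(T,[1,99],0).round(1))
W=cloud(i,np.ones_like(i["depth"],bool),p);Q=W[(W[:,2]>52)&(W[:,2]<80)&(W[:,0]<555)&(W[:,0]>400)&(W[:,1]>180)&(W[:,1]<370)]
G=np.array([[.9971,-.0759],[.0759,.9971]]);g=(Q[:,:2]-[631.5,254.1])@G.T
print("gate pts guard frame",len(g),g.min(0).round(1),g.max(0).round(1))
s=(g[:,1]<-10)&(g[:,1]>-45);print("gate near push",g[s].min(0) if s.any() else None)
Q=W[(W[:,2]>3)&(W[:,0]<470)&(W[:,0]>330)&(W[:,1]>150)&(W[:,1]<340)&(W[:,2]<120)];print("others in the way",len(Q),Q.min(0) if len(Q) else "",Q.max(0) if len(Q) else "")
E
```

```text
time: 31.2
tcp_pos: [406.3, 243.2, 229.1]
force: [-0.6, -0.1, -0.3]
grip_width: 0.2
finger_force: 0.0
tool delta [1.000e+00 1.000e-01 1.891e+02] yaw -0.0 delta if yaw first 1.0 0.1 189.1 tcp [406.1 243.2 229.1] t 31.25
fingers [[ -9.9 -19.  -47.9]
 [ 13.2  19.6   4.8]]
gate pts guard frame 1624 [-200.1  -64. ] [-88.1 102.2]
gate near push [-190.01648968  -44.91954478]
others in the way 1450 [348.50897874 200.75948963   3.10462268] [469.98448803 265.11820303  75.58229599]
```

```bash
python3 - <<'E'
from h import *
i,p=load("w22")
W=cloud(i,np.ones_like(i["depth"],bool),p)
Q=W[(W[:,2]>3)&(W[:,0]<428)&(W[:,0]>330)&(W[:,1]>150)&(W[:,1]<340)&(W[:,2]<120)];print(len(Q),np.percentile(Q,[0,10,50,90,100],0).round(0).tolist())
E
python3 -m creep '{"xyz":[[0,0,30],[0,0,45],[0,0,45],[0,0,40],[0,0,20],[0,0,8],[0,0,0]],"yaw":[0,0,0,0,0,0,0],"grip":[0,0,0,0,0,0,0]}' 20 | grep -v orient
```

```text
80 [[349.0, 201.0, 3.0], [424.0, 202.0, 21.0], [427.0, 208.0, 35.0], [428.0, 211.0, 49.0], [428.0, 250.0, 58.0]]
time: 32.12
tcp_pos: [405.8, 243.2, 41.1]
force: [-0.4, 0.6, 0.7]
grip_width: -0.2
finger_force: 0.0
```

```bash
python3 -m creep '{"xyz":[[-6,0,0],[-9,0,0],[-9,0,0],[-9,0,0],[-9,0,0],[-9,0,0],[-9,0,0],[-9,0,0],[-9,0,0],[-9,0,0],[-6,0,0],[0,0,0]],"yaw":[0,0,0,0,0,0,0,0,0,0,0,0],"grip":[0,0,0,0,0,0,0,0,0,0,0,0]}' 20 | grep -v orient
python3 -c "
from h import *
go((524.7,234.2,41),-4.35)"
```

```text
time: 33.62
tcp_pos: [498.9, 236.2, 41.2]
force: [0.0, -0.3, 0.0]
grip_width: -0.2
finger_force: 0.0
tool delta [-25.9  -0.    0.2] yaw -0.0 delta if yaw first -25.9 -0.0 0.2 tcp [498.9 236.2  41.2] t 33.625
```

```bash
python3 -m creep '{"xyz":[[-5,0,0],[-4,0,0],[-4,0,0],[-3,0,0],[-3,0,0],[-2.5,0,0],[-2,0,0],[-1.5,0,0],[0,0,0],[0,0,0]],"yaw":[0,0,0,0,0,0,0,0,0,0],"grip":[0,0,0,0,0,0,0,0,0,0]}' 20 | grep -v orient
python3 - <<'E'
from h import *
i,p=snap("w23");go((524.7,234.2,41),-4.35)
W=cloud(i,np.ones_like(i["depth"],bool),p);G=np.array([[.9971,-.0759],[.0759,.9971]])
g=np.c_[(W[:,:2]-[631.5,254.1])@G.T,W[:,2]];Q=g[(g[:,2]>52)&(g[:,2]<80)&(g[:,0]>-125)&(g[:,0]<-84)&(abs(g[:,1])<100)]
print(len(Q),Q.min(0),Q.max(0))
if len(Q)>50:print(cv2.fitLine(Q[:,:2].astype(np.float32),2,0,.01,.01).ravel())
E
```

```text
time: 34.88
tcp_pos: [522.2, 234.3, 41.1]
force: [-6.6, 2.8, 3.7]
grip_width: -0.1
finger_force: 3.2
tool delta [-2.6  0.   0.1] yaw 0.0 delta if yaw first -2.6 0.0 0.1 tcp [522.1 234.4  41.1] t 34.925
7241 [-121.28921355  -94.44544928   52.00006417] [-88.00963414  84.57446267  79.99302769]
[   0.13874386    0.9903283  -104.7095        2.8531692 ]
```

```bash
python3 -m creep '{"xyz":[[-1.5,0,0],[-1.5,0,0],[-1.5,0,0],[-1,0,0],[0,0,0],[0,0,0]],"yaw":[0,0,0,0,0,0],"grip":[0,0,0,0,0,0]}' 20 | grep -v orient
```

```text
time: 35.67
tcp_pos: [522.4, 234.0, 40.7]
force: [-24.5, 8.5, 16.4]
grip_width: -0.0
finger_force: 12.5
```

```bash
python3 -m creep '{"xyz":[[4,0,0],[8,0,0],[15,0,0],[15,0,-25],[10,0,-50],[0,0,-60],[0,0,-45],[0,0,0],[0,0,0]],"yaw":[0,0,0,0,0,0,0,0,0],"grip":[0,0,0,0,0,0,0,0,0]}' 20 | grep -v orient
cat > gate.py <<'E'
from h import *
import sys
i,p=snap(sys.argv[1])
W=cloud(i,np.ones_like(i["depth"],bool),p);G=np.array([[.9971,-.0759],[.0759,.9971]])
g=np.c_[(W[:,:2]-[631.5,254.1])@G.T,W[:,2]]
Q=g[(abs(g[:,2]-60)<2.5)&(g[:,0]>-125)&(g[:,0]<-80)&(abs(g[:,1])<82)]
for lo in range(-80,80,20):
    q=Q[(Q[:,1]>=lo)&(Q[:,1]<lo+20)]
    if len(q)>5: print(lo+10,len(q),q[:,0].min().round(1),np.median(q[:,0]).round(1),q[:,0].max().round(1))
f=cv2.fitLine(Q[:,:2].astype(np.float32),2,0,.01,.01).ravel();print("gate angle rad",np.arctan(f[0]/f[1]).round(3))
for z,c in((56.4,"round"),(38.3,"oval")):
    q=g[(abs(g[:,2]-z)<3)&(np.hypot(g[:,0],g[:,1])<70)];r=cv2.minAreaRect(q[:,:2].astype(np.float32));print(c,r)
E
python3 gate.py w24
```

```text
time: 36.8
tcp_pos: [476.3, 237.5, 220.7]
force: [0.1, 0.7, -0.0]
grip_width: -0.0
finger_force: 0.0
-70 56 -96.4 -95.1 -94.1
-50 73 -96.2 -94.8 -88.5
-10 116 -96.3 -92.9 -88.2
10 156 -96.4 -92.7 -88.4
30 153 -96.7 -92.7 -88.0
50 157 -96.2 -92.9 -88.2
70 155 -96.2 -92.7 -88.5
gate angle rad 0.014
round ((12.9017333984375, -26.673982620239258), (12.714824676513672, 5.810380935668945), 12.199758529663086)
oval ((-1.5985603332519531, -0.5696258544921875), (35.48419952392578, 108.1554183959961), 63.752323150634766)
```

The gate's outer face measures 96 mm in front of the plate along its whole length, so it is fully shut. One last check of the stack.

```bash
python3 -m creep '{"xyz":[[-25,5,0],[-35,10,0],[-35,10,0],[-9,3,0],[0,0,0],[0,0,0],[0,0,0]],"yaw":[0,0,0,0,0,0,0],"grip":[30,60,85,85,85,85,85]}' 20 | grep -v orient
python3 gate.py w25; python3 top.py w26 52 62|head -2
```

```text
time: 37.72
tcp_pos: [581.8, 257.7, 221.2]
force: [0.1, 0.1, 0.1]
grip_width: 85.1
finger_force: 0.0
-70 41 -95.9 -95.1 -94.9
-50 111 -96.0 -93.3 -88.6
-30 193 -95.9 -92.4 -88.6
-10 195 -95.9 -92.4 -88.5
10 189 -95.9 -92.4 -88.6
30 186 -95.9 -92.4 -88.7
50 186 -95.9 -92.4 -88.6
70 179 -95.9 -92.4 -88.7
gate angle rad 0.009
round ((-1.0520877838134766, -0.16650772094726562), (62.8896484375, 62.82352066040039), 62.90145492553711)
oval ((-0.5840911865234375, -1.1532478332519531), (63.88890838623047, 115.58409118652344), 88.98628997802734)
rect ((630.4195556640625, 254.07763671875), (62.986541748046875, 62.88773727416992), 25.200687408447266) medz 56.4 plate frame err [-0.6  0. ] circle ((630.6793212890625, 253.97894287109375), 32.14012908935547)
plate ((631.6183471679688, 254.11070251464844), 64.95418548583984)
```

```bash
python3 -c "
from bench import robot
print(robot.close_job())"
```

```text
the job is handed in; nothing more can be done
None
```

I handed the job in at 37.7 s: the oval and round tiers lie flat, centred to about 1 mm on the plate, the gate is fully shut past its catch, and the robot is clear of everything.

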